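# Clamp the filter cartridge between the cones of its cradle

### The job

Mount the water-filter cartridge in its cradle beside the purifier: lay it gently on the two V rests, with its narrow-necked end towards the sliding block, and let go. Then push the sliding block up by feel until both cones are firmly home in the cartridge's end sockets, so that it is clamped and hangs on the cones alone, lifted clear of the rests, without ramming or crushing it. Leave the cups, tumbler, scoop and coaster where they are.

Things in the scene. Friction and masses are not known exactly. Their poses are not given: they have to be found in the camera images.
- cartridge: White water-filter cartridge, about 300 g, a rod 200 mm long along its own x; origin mid-axis. Round body 36 mm diameter from x -65 to +80 mm, narrow neck 22 mm diameter from -80 to -65 mm, a grey eight-sided cap (20 mm long, 44 mm across flats) at each end with a socket in its end face, eight-sided, 18 mm across flats, 20 mm deep. Starts loose on the counter on its flats, axis 22 mm up.
- plain_end (a point): Centre of the cartridge's end face at x = +100 mm (the end without neck); belongs at the fixed block.
- neck_end (a point): Centre of the cartridge's end face at x = -100 mm (the end with the neck); belongs at the sliding block.
- cradle: White cradle fixed on the counter; origin on the counter under the cones' axis, which runs along cradle y. Base plate 80 mm wide, 12 mm thick, y -225 to +135 mm. Fixed block, 60 wide, 85 high, y +105 to +133 mm; its steel cone points to -y, tip anywhere from y +67 to +87 mm: locked stiff, differs each time, not measured. The middle of the seated cartridge is at y 0 to -20 mm accordingly.
- rests: Two V rests on the cradle, same frame as it. Each 8 mm thick, at y -58 and +22 mm; 45 degree flanks, mouth about 50 mm, tops about 58 mm up. The round body lies in them with its axis 57.5 mm up, 2.5 mm below the cones' axis. Lay the cartridge with its middle near y -44 mm (8 mm either way) to clear both cones; pushed, it slides to the fixed cone and is lifted.
- axis_mid (a point): Point on the cones' common axis, 60 mm above the cradle's origin; axes as the cradle's. Both cones are 18 mm long, 8 mm diameter at the tip, 22 mm at the root; each enters its socket about 13 mm before it seats.
- tailblock (a joint): Slide of the grey sliding block, m: 0 fully back, grows towards the fixed block (cradle +y), stop at 0.1. Starts at 0 to 0.012; the cartridge seats somewhere from 0.064 to 0.087. It rubs with about 6 N and stays where it is left, keeping up to that much clamping force. Push some 5 to 15 N beyond the friction to seat; over 30 N on the cartridge harms it.
- tail_top (a point): Centre of the top of the sliding block's upright, 100 mm above the counter. The upright is 50 mm wide (cradle x) and 24 mm thick (cradle y, 12 mm either side of this point), straight from 34 to 100 mm up; it can be pushed from behind (the -y side, free) or gripped across its 24 mm.
- tail_tip (a point): Tip of the sliding block's cone, on the cones' axis, pointing to cradle +y.
- cups: Stack of four cream melamine cups, 77 mm diameter, 132 mm high; origin under its centre. Bystander.
- tumbler: Glass tumbler, 72 mm diameter, 100 mm high; origin under its centre. Bystander.
- scoop: Steel scoop lying on the counter, 175 mm long, 50 mm wide, 30 mm high. Bystander.
- coaster: Round bamboo coaster, 90 mm diameter, 8 mm thick. Bystander.
There are look-alikes about, which are no part of the job. What is shaped like the cartridge but black or yellow is not meant.

How it is judged:
By the outcome, as a careful person would: the job done as asked, in the order asked, and still so for the second after the job is handed in, with the robot touching nothing.
It also fails if it takes over 51 s, if anything falls off the work surface, if the arm or the gripper's body presses on something with over 40 N, if the wrist force passes 120 N, or if a joint passes its speed limit or range.

### The arm

A 6-joint arm with a two-finger parallel gripper is mounted at the origin on the work surface. World frame = base frame: x ahead of the robot, y to its left, z up, the work surface at z = 0. Lengths are in m, angles in rad, forces in N, time in s.
With the tool pointing down it reaches from about 0.325 to 0.775 m from the base axis. Payload 9.3 kg.
Tool frame: the origin (TCP) lies midway between the tips of the shut fingers; the grasp point (between the pads) lies 19 mm behind it; z points along the fingers, y is the line along which they close (so a half turn about z gives the same grasp; the last joint's range is limited). The gripper opens to 85 mm and grips with 20 to 120 N. Pads are 22 mm wide; open, the fingers measure 114 mm over their backs; the gripper's body (76 mm by 85 mm) begins 54 mm behind the grasp point. The pads swing forward as they close: fully open they stand 13 mm farther back than shut.
Start: joints at [0.972, 0.259, 0.021, 1.334, 0, 1.418], TCP at [0.237, 0.496, 0.231] pointing down, gripper open.
Joint ranges: [-3.04, 3.04], [-0.91, 1.82], [-1.04, 1.36], [-1.92, 1.95], [-1.52, 1.45], [-3.14, 3.14]. Speed limits (rad/s): [2.22, 2.22, 2.79, 3.14, 3.14, 3.14].

### API

Orientations are given as a 3x3 rotation matrix whose columns are the frame's x, y, z axes.
In Python, from cell import readout, read_camera, camera_info, manip gives the robot as it stands. The module is installed in compiled form; this text tells all that it offers.
- The arm moves only by the shell command python3 -m creep 'ROWS' [OPENING]. ROWS is a JSON object of lists of equal length, an entry for each row: "offset": the shift along the tool's x, y, z each as a share of 40 mm, from -1 to 1, a list of three; "roll": the turn about the tool's z as a share of 0.08 rad, from -1 to 1. A call has 1 to 12 rows; each row shifts and turns the commanded pose from where the row before left it, along the tool's axes as they then stand; what a row does not reach is not made up. A row lasts 1/10 s, in which the tool goes at most 50 mm and 8.59 degrees, less where a joint would pass 70% of its speed; a pose out of reach is approached as far as the arm can. A call with a number of a shift or a turn outside -1 to 1 is refused whole. A call with a gripper value outside its range is refused whole. OPENING is the opening, from -1 (shut) to 1 (fully open), set as the call begins (- or left out, the last holds). The fingers move at their own pace and stop on an object; the grip force is fixed at half the most. Time passes only in rows, so rows that do not move let the fingers close. It gives the time, the measured TCP pose, the force, the opening and the grip force at its end, in the units of the state.
- readout.sense(): the state, without advancing time (a new reading comes with each control period).
- read_camera(name): name is "side" or "top" or "wrist"; returns the picture (400x640x3 uint8, blue, green, red); there is no depth.
- camera_info(name): a dict with "mtx" (3x3 intrinsics, pixels), "view" (4x4, takes a point from world to camera coordinates). Camera axes: x right, y up, looking along -z (the intrinsics and any distortion apply to the point x, -y, -z); pixel columns grow to the right and rows downward; lengths in m; the calibration is good to about 2 mm. A picture is of the moment at which its call begins: read the wrist's pose just before it. camera_info takes no time and is no camera call; for the wrist camera it gives the pose at the moment of the call.
- manip.hand_in(): hands the job in; it is judged then, once.
The state is a dict: "t": time; "qpos": joint angles; "joint_velocities": joint speeds; "joint_efforts": joint torques, N m; "tool_pos": TCP position; "tcp_rot": TCP orientation; "force": force on the tool from outside, world axes, zero at the start; "torque": the same for the moment, N m; "width": finger opening in m; "grip_force": force on a finger pad.
Only numpy, scipy, OpenCV 4.12 (cv2) and the standard library are available. Lean on these libraries where they do the work, as an engineer would, in place of code of your own. Each camera call takes 0.05 s, during which the arm holds its last target. There are 200 camera calls.

## Working session

There is one attempt and no reset: what is moved stays moved. The work goes in short steps, Python scripts to look and compute and a shell command to move; the robot and the scene stay as the last step left them, time stands still between calls to the robot, and variables do not carry over. Pictures are saved under pics/ and viewed, at most 10 in all, crops included, and the job is handed in when it is done.

```bash
mkdir -p pics
cat > h.py <<'E'
import numpy as np, cv2
from cell import readout, read_camera, camera_info
def ray(cam,u,v,info=None):
    i=info or camera_info(cam); K=np.array(i['mtx']);V=np.array(i['view'])
    d=np.linalg.inv(K)@[u,v,1]; d=np.array([d[0],-d[1],-d[2]])
    R=V[:3,:3]; return -R.T@V[:3,3], R.T@d
def onz(cam,u,v,z,info=None):
    o,d=ray(cam,u,v,info); return o+d*(z-o[2])/d[2]
def proj(cam,p,info=None):
    i=info or camera_info(cam); K=np.array(i['mtx']);V=np.array(i['view'])
    c=V[:3,:3]@p+V[:3,3]; q=K@[c[0],-c[1],-c[2]]; return q[:2]/q[2]
E
python3 - <<'E'
from h import *
s=readout.sense(); print(s)
for n in("top","side"):
    i=camera_info(n); print(n,i); cv2.imwrite(f"pics/{n}0.png",read_camera(n))
E
```

```text
{'t': 0.0, 'qpos': array([9.72377768e-01, 2.59177702e-01, 2.07172977e-02, 1.33368634e+00,
       1.06998856e-05, 1.41820940e+00]), 'joint_velocities': array([ 5.37825436e-04,  7.06513584e-06,  1.23103985e-03, -1.40025923e-03,
       -1.05874531e-03,  6.81997862e-04]), 'joint_efforts': array([ 2.19748631e-04, -5.55647600e+01,  3.44527960e+01,  1.39525675e-02,
       -3.04721061e-04, -1.77018370e-05]), 'tool_pos': array([0.23699057, 0.49599354, 0.23065654]), 'tcp_rot': array([[-9.02252284e-01,  4.31207865e-01, -7.69578283e-04],
       [ 4.31208498e-01,  9.02251628e-01, -1.10972185e-03],
       [ 2.15832467e-04, -1.33309777e-03, -9.99999088e-01]]), 'force': array([ 1.06980621,  0.34065115, -0.05859773]), 'torque': array([-0.03002715,  0.02988893,  0.02047529]), 'grip_force': 0.0, 'width': 0.08552510717316554}
top {'mtx': array([[521.00309531,   0.        , 320.72423449],
       [  0.        , 521.00309531, 193.06379735],
       [  0.        ,   0.        ,   1.        ]]), 'view': array([[-0.00654058, -0.99996885,  0.00441842, -0.13280376],
       [ 0.97948242, -0.00551645,  0.20145413, -0.53826881],
       [-0.20142348,  0.00564539,  0.97948798, -1.69451498],
       [ 0.        ,  0.        ,  0.        ,  1.        ]])}
side {'mtx': array([[391.04061074,   0.        , 325.56319645],
       [  0.        , 391.04061074, 198.46300818],
       [  0.        ,   0.        ,   1.        ]]), 'view': array([[ 0.73187831, -0.68122578, -0.01689898, -0.46731737],
       [ 0.39044591,  0.39889488,  0.82971975, -0.22349788],
       [-0.55848557, -0.61385203,  0.55792433, -1.07059629],
       [ 0.        ,  0.        ,  0.        ,  1.        ]])}
```

View pics/top0.png

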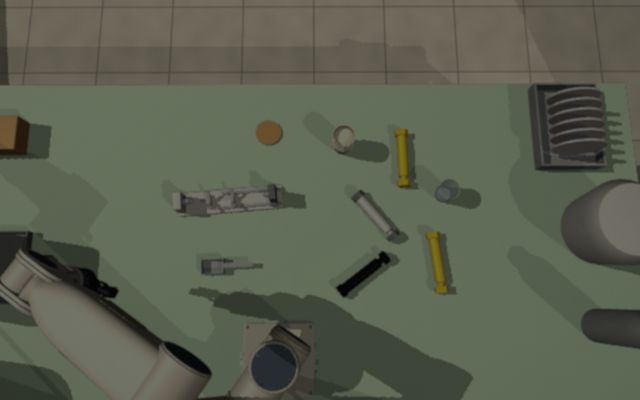

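View pics/side0.png

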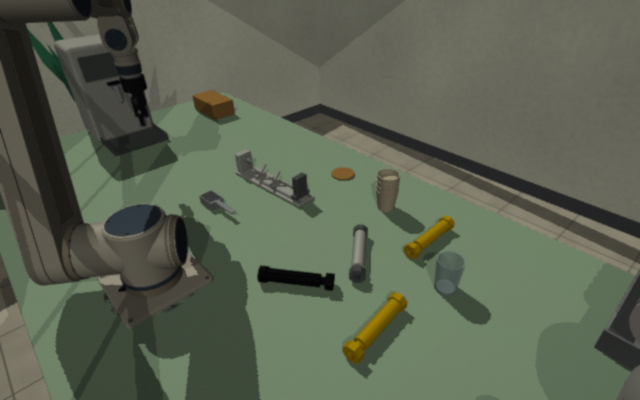

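The top view shows the white cartridge from about (360,196) to (393,237). The cradle runs from (176,205), the fixed block, to (283,195), the dark sliding block. I'll enlarge both.

Run:
```python
from h import *
a=cv2.imread("pics/top0.png")
g=lambda x:np.clip(x.astype(float)*1.7,0,255).astype(np.uint8)
A=cv2.resize(g(a[175:225,165:295]),None,fx=6,fy=6,interpolation=cv2.INTER_CUBIC)
B=cv2.resize(g(a[185:245,345:405]),None,fx=4.6,fy=4.6,interpolation=cv2.INTER_CUBIC)
c=np.zeros((580,780,3),np.uint8); c[:300]=A; c[300:300+B.shape[0],:B.shape[1]]=B
s=cv2.imread("pics/side0.png"); S=cv2.resize(g(s[145:215,225:325]),None,fx=4,fy=4,interpolation=cv2.INTER_CUBIC)
c[300:580,290:690]=S
cv2.imwrite("pics/crop0.png",c)
for p in [(360,196),(393,237)]: print(onz("top",*p,0.03))
for p in [(176,205),(283,195)]: print(onz("top",*p,0.03))
```

```text
[ 0.53164838 -0.26987014  0.03      ]
[ 0.39092337 -0.3774527   0.03      ]
[0.50409348 0.3542319  0.03      ]
[ 0.53660206 -0.00778493  0.03      ]
```

View pics/crop0.png

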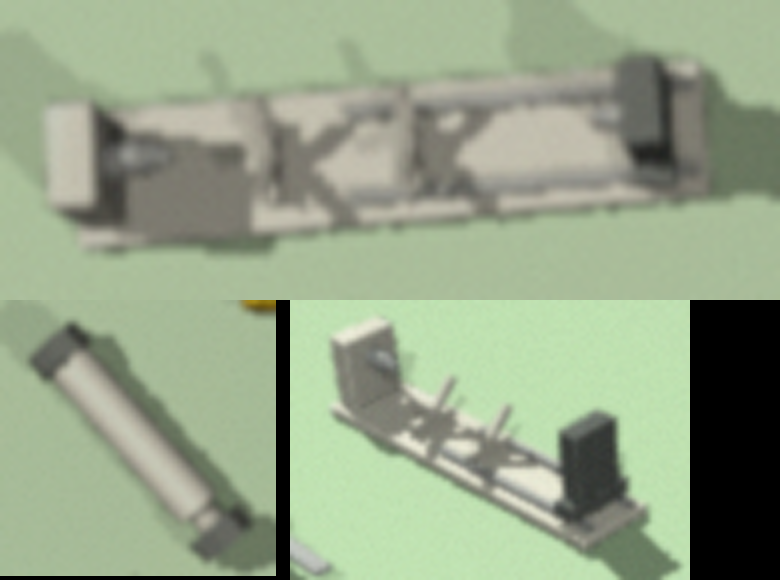

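The neck is at the lower-right end, (393,237), near the robot. The cradle's fixed block is on the left and the dark slider on the right. Next step is masks and metric poses.

Run:
```python
from h import *
a=cv2.imread("pics/top0.png")
f=a.astype(int); sat=f[...,1]-np.maximum(f[...,0],f[...,2])  # greenness
rel=sat/np.maximum(f[...,1],1)
print("green rel", rel[185,380], rel[175,230])
m=(rel<0.06).astype(np.uint8)
def reg(x0,x1,y0,y1):
    mm=np.zeros_like(m); mm[y0:y1,x0:x1]=m[y0:y1,x0:x1]
    n,l,s,c=cv2.connectedComponentsWithStats(mm); k=1+np.argmax(s[1:,4]); return (l==k).astype(np.uint8),s[k]
M,s=reg(345,408,183,247); print(s)
ct,_=cv2.findContours(M,0,1); r=cv2.minAreaRect(max(ct,key=len)); b=cv2.boxPoints(r); print(r)
P=np.array([onz("top",*p,0.022)[:2] for p in b]);print(P)
e=[(P[i]+P[(i+1)%4])/2 for i in range(4)]
L=[np.linalg.norm(P[i]-P[(i+1)%4]) for i in range(4)]; print("sides",L)
i=np.argmin(L); A,B=e[i],e[(i+2)%4]; 
if A[0]>B[0]:A,B=B,A
print("neck",A,"plain",B,"mid",(A+B)/2,"ang",np.degrees(np.arctan2(*(B-A)[::-1])))
M,s=reg(165,295,170,230); print(s)
ys,xs=np.nonzero(M)
# lower long edge of base (max row per column), z~.006 edge
col=np.arange(186,280); low=np.array([ys[xs==c].max() for c in col])
k,c0=np.polyfit(col,low+.5,1); print("low edge",k,c0,np.abs(low+.5-k*col-c0).max())
up=np.arange(205,260); hi=np.array([ys[xs==c].min() for c in up]); 
for _ in range(3):
    k2,c2=np.polyfit(up,hi-.5+0,1); kk=np.abs(hi-.5-k2*up-c2)<1.2; up,hi=up[kk],hi[kk]
print("hi",k2,c2,len(up))
for kq,cq,z in((k,c0,0.012),(k2,c2,0.012)):
    p,q=onz("top",190,kq*190+cq,z),onz("top",275,kq*275+cq,z); d=p-q; print(q,p,np.degrees(np.arctan2(d[1],d[0])))
for row in range(186,208,3): print(row,xs[ys==row].min(),xs[ys==row].max())
```

```text
green rel 0.10909090909090909 0.08928571428571429
[352 191  47  50 622]
((375.00286865234375, 215.4460906982422), (58.795135498046875, 12.117790222167969), 48.09405517578125)
[[ 0.52779549 -0.23915625]
 [ 0.55589976 -0.27060241]
 [ 0.40433656 -0.39978185]
 [ 0.37718667 -0.36844338]]
sides [np.float64(0.04217477291657335), np.float64(0.19914499456360812), np.float64(0.0414634345084389), np.float64(0.19848974461421015)]
neck [ 0.39076162 -0.38411261] plain [ 0.54184763 -0.25487933] mid [ 0.46630462 -0.31949597] ang 40.5424328111255
[ 172  185  112   32 2591]
low edge -0.08725210417946022 232.13717805151165 0.5985117219955214
hi -0.0807359307359301 207.03073593073572 55
[0.49452793 0.02042956 0.012     ] [0.47054065 0.30974266 0.012     ] 94.73961723070873
[0.57622375 0.02133896 0.012     ] [0.55366345 0.31339486 0.012     ] 94.41712735291894
186 260 281
189 224 282
192 173 282
195 172 282
198 172 282
201 172 282
204 172 283
207 173 282
```

```bash
cat >> h.py <<'E'
def go(x,y,z,yaw):
    "tool-frame shift (mm, in 40 mm shares) and roll (0.08 shares) to reach pose pointing down"
    s=readout.sense(); R=s['tcp_rot']; d=R.T@(np.array([x,y,z])-s['tool_pos'])
    cur=np.arctan2(R[1,0],R[0,0]); r=-(np.radians(yaw)-cur); r=(r+np.pi)%(2*np.pi)-np.pi
    print("shares",np.round(d/.04,2),"rollshares",round(r/.08,2),"yaw",np.round(np.degrees(cur),2),"tcp",np.round(s['tool_pos'],4),"tilt",np.round(R[:,2],3),"F",np.round(s['force'],1),"w",round(s['width'],4),"t",round(s['t'],2))
E
python3 -m creep '{"offset":[[-0.78,-0.87,0],[-0.78,-0.87,0],[-0.78,-0.87,0],[-0.78,-0.87,0],[-0.78,-0.87,0],[-0.78,-0.87,0],[-0.78,-0.87,0],[-0.78,-0.87,0],[-0.78,-0.87,0]],"roll":[0,0,0,0,0,0,0,0,0]}' 1
python3 -m creep '{"offset":[[-0.78,-0.87,0],[-0.78,-0.87,0],[-0.78,-0.87,0],[-0.78,-0.87,0],[-0.78,-0.87,0],[-0.78,-0.87,0],[-0.78,-0.87,0],[-0.78,-0.87,0],[-0.78,-0.87,0]],"roll":[0,0,0,0,0,0,0,0,0]}'
python3 -c "
from h import *
go(.4769,-.3104,.2,40.5)"
```

```text
t: 1.0
tool_pos: [0.3554, 0.0908, 0.2313]
tcp_rot: [[-0.902, 0.431, 0.0], [0.431, 0.902, 0.0], [-0.0, 0.0, -1.0]]
force: [0.9, 0.9, 0.4]
width: 0.0854
grip_force: 0.0
t: 1.9
tool_pos: [0.4738, -0.313, 0.2309]
tcp_rot: [[-0.902, 0.432, -0.0], [0.432, 0.902, 0.0], [0.001, 0.0, -1.0]]
force: [1.6, 0.1, 0.0]
width: 0.0848
grip_force: 0.0
shares [-0.04  0.09  0.77] rollshares 24.86 yaw 154.43 tcp [ 0.4738 -0.313   0.2309] tilt [-0.  0. -1.] F [1.6 0.1 0. ] w 0.0848 t 1.9
```

Roll by 24.9 shares, descend a little in the same move, then look with the wrist camera.

```bash
python3 -m creep '{"offset":[[0,0,0],[0,0,0],[0,0,0],[0,0,0],[0,0,0],[0,0,0],[0,0,0],[0,0,0],[0,0,0],[0,0,0],[0,0,0],[0,0,0]],"roll":[1,1,1,1,1,1,1,1,1,1,1,1]}' >/dev/null
python3 -m creep '{"offset":[[0,0,0],[0,0,0],[0,0,0],[0,0,0],[0,0,0],[0,0,0],[0,0,0],[0,0,0],[0,0,0],[0,0,0],[0,0,0],[0,0,0]],"roll":[1,1,1,1,1,1,1,1,1,1,1,1]}' >/dev/null
python3 -m creep '{"offset":[[0,0,0.4],[0,0,0.4]],"roll":[0.86,0]}'
python3 - <<'E'
from h import *
go(.4769,-.3104,.2,40.5)
i=camera_info("wrist"); a=read_camera("wrist"); cv2.imwrite("pics/w1.png",a)
np.savez("w1.npz",mtx=i['mtx'],view=i['view'])
for n,p in(("mid",[.4663,-.3195,.022]),("neck",[.3908,-.3841,.022]),("plain",[.5418,-.2549,.022])): print(n,proj("wrist",np.array(p),i))
E
```

```text
t: 4.5
tool_pos: [0.4738, -0.3111, 0.1988]
tcp_rot: [[0.762, 0.648, 0.0], [0.648, -0.762, -0.0], [0.0, 0.0, -1.0]]
force: [-0.1, 0.4, 0.3]
width: 0.0855
grip_force: 0.0
shares [ 0.07  0.04 -0.03] rollshares -0.03 yaw 40.37 tcp [ 0.4738 -0.3111  0.1988] tilt [ 0. -0. -1.] F [-0.1  0.4  0.3] w 0.0855 t 4.5
mid [324.79860747 183.14438713]
neck [324.99259151 271.50219111]
plain [324.56625165  77.30862112]
```

View pics/w1.png

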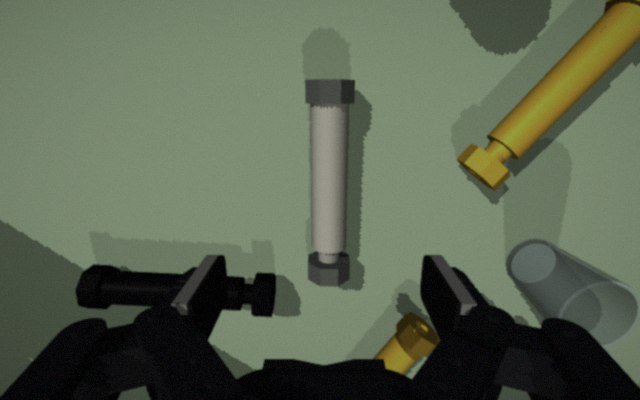

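The wrist view shows the cartridge centreline at about column 329, plain cap at the top (rows 80–103) and neck cap at rows 253–285. It measures slightly right of the prediction (325), so I'll refine.

Run:
```python
from h import *
i=dict(np.load("w1.npz")); 
a=cv2.imread("pics/w1.png").astype(int); rel=(a[...,1]-np.maximum(a[...,0],a[...,2]))/np.maximum(a[...,1],1)
C=[]
for r in range(115,240,4):
    x=np.nonzero((rel[r,280:380]<0.04)&(a[r,280:380,2]>60))[0]+280
    C.append((np.median(x),r,x.max()-x.min()))
C=np.array(C); print(C[::8])
k,c=np.polyfit(C[:,1],C[:,0],1)
p,q=onz("wrist",k*115+c,115,.022,i),onz("wrist",k*235+c,235,.022,i); d=p-q
print(p,q,np.degrees(np.arctan2(d[1],d[0])))
# plain face top edge (z .044) and neck
print("plain top edge",onz("wrist",329,80,.044,i),"neck shoulder(x=-65)",onz("wrist",328.5,251,.03,i))
o,_=ray("wrist",0,0,i); print("cam",o)
# top camera check of the centre
print("top mid", proj("top",(p+q)/2))
```

```text
[[329. 115.  37.]
 [328. 147.  34.]
 [329. 179.  34.]
 [329. 211.  34.]]
[ 0.51884918 -0.27926596  0.022     ] [ 0.42577134 -0.35863134  0.022     ] 40.45348474842122
plain top edge [ 0.5419748  -0.25961072  0.044     ] neck shoulder(x=-65) [ 0.41497184 -0.36823807  0.03      ]
cam [ 0.53279514 -0.26164082  0.34200106]
top mid [374.6357496  213.50997167]
```

```bash
python3 -c "
from h import *
go(.4762,-.3150,.003,40.5)"
```

```text
shares [-0.01  0.16  4.82] rollshares -0.0 yaw 40.48 tcp [ 0.473  -0.3104  0.196 ] tilt [-0.003  0.003 -1.   ] F [-0.4  0.7 -2.3] w 0.0854 t 4.55
```

```bash
python3 -m creep '{"offset":[[0,0.16,1],[0,0,1],[0,0,1],[0,0,1],[0,0,0.5],[0,0,0.2],[0,0,0]],"roll":[0,0,0,0,0,0,0]}'
python3 -c "
from h import *
go(.4762,-.3150,.003,40.5)"
```

```text
t: 5.25
tool_pos: [0.4777, -0.3157, 0.0107]
tcp_rot: [[0.76, 0.65, -0.001], [0.65, -0.76, 0.001], [-0.0, -0.002, -1.0]]
force: [0.2, 0.4, -0.4]
width: 0.0851
grip_force: 0.0
shares [-0.02 -0.04  0.19] rollshares 0.0 yaw 40.52 tcp [ 0.4777 -0.3157  0.0107] tilt [-0.001  0.001 -1.   ] F [ 0.2  0.4 -0.4] w 0.0851 t 5.25
```

```bash
python3 -m creep '{"offset":[[0,0,0.18],[0,0,0],[0,0,0],[0,0,0],[0,0,0],[0,0,0],[0,0,0],[0,0,0]],"roll":[0,0,0,0,0,0,0,0]}' -1
python3 -m creep '{"offset":[[0,0,-0.2],[0,0,-0.5],[0,0,-1],[0,0,-1],[0,0,-1],[0,0,0]],"roll":[0,0,0,0,0,0]}'
python3 - <<'E'
from h import *
i=camera_info("wrist"); a=read_camera("wrist"); cv2.imwrite("pics/w2.png",a); np.savez("w2.npz",mtx=i['mtx'],view=i['view'])
# cradle frame from top view
end=onz("top",282.8,197,.012); print("right end",end)
t=np.radians(94.6); ey=np.array([np.cos(t),np.sin(t)]); ex=np.array([ey[1],-ey[0]])
c=np.array([.5353,.0209]); c=c+ey*((end[:2]-c)@ey); o=c+.225*ey; print("origin",o)
for n,y in(("tool placing y-30",-.030),):print(n,o+ey*y)
tt=proj("top",np.r_[o+ey*-.204,.1]); print("tail_top pix guess",tt)
go(*(o+ey*-.030),.15,94.6)
E
```

```text
t: 6.05
tool_pos: [0.4782, -0.3161, 0.0051]
tcp_rot: [[0.76, 0.65, 0.001], [0.65, -0.76, -0.001], [0.0, 0.001, -1.0]]
force: [-1.6, 1.8, 5.3]
width: 0.0345
grip_force: 59.4
t: 6.65
tool_pos: [0.4797, -0.3174, 0.1581]
tcp_rot: [[0.76, 0.65, 0.007], [0.65, -0.76, -0.006], [0.001, 0.009, -1.0]]
force: [0.8, 0.0, -1.5]
width: 0.0343
grip_force: 60.6
right end [ 0.53323429 -0.00592845  0.012     ]
origin [0.51938664 0.21868449]
tool placing y-30 [0.52179261 0.18878112]
tail_top pix guess [274.50282412 191.0625073 ]
shares [ 9.03 -8.91  0.09] rollshares -11.8 yaw 40.51 tcp [ 0.4789 -0.3168  0.1551] tilt [ 0.004 -0.004 -1.   ] F [-0.9 -0.5 -2.9] w 0.0345 t 6.7
```

View pics/w2.png

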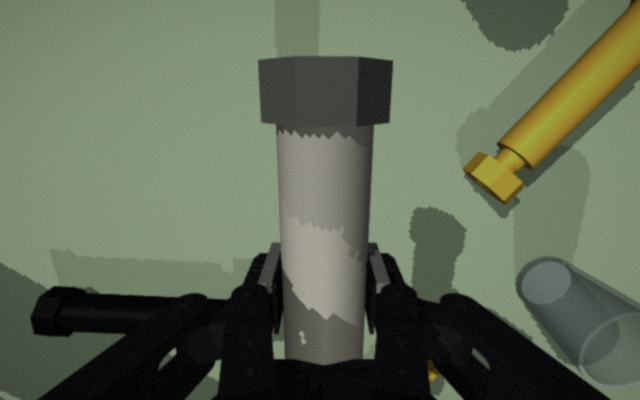

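Gripped cleanly: plain cap ahead, its far edge at row 57. Carrying it over to the cradle.

```bash
python3 -m creep '{"offset":[[0.4,-0.4,-0.3],[0.82,-0.81,-0.5],[0.82,-0.81,0],[0.82,-0.81,0],[0.82,-0.81,0],[0.82,-0.81,0],[0.82,-0.81,0],[0.82,-0.81,0],[0.82,-0.81,0],[0.82,-0.81,0],[0.82,-0.81,0],[0.4,-0.4,0]],"roll":[0,0,0,0,0,0,0,0,0,0,0,0]}' >/dev/null
python3 -m creep '{"offset":[[0,0,0],[0,0,0],[0,0,0],[0,0,0],[0,0,0],[0,0,0],[0,0,0],[0,0,0],[0,0,0],[0,0,0],[0,0,0],[0,0,0]],"roll":[-1,-1,-1,-1,-1,-1,-1,-1,-1,-1,-1,-0.8]}' >/dev/null
python3 -m creep '{"offset":[[0,0,0],[0,0,0]],"roll":[0,0]}'
python3 - <<'E'
from h import *
i=dict(np.load("w2.npz")); s=np.array([.4789,-.3168,.1551])
e=onz("wrist",326,57,.1551-.0051+.044,i); d=e-s; print("plain rel", d, "along", d[:2]@[.7604,.6494],"perp",d[:2]@[.6494,-.7604])
i=camera_info("wrist"); a=read_camera("wrist"); cv2.imwrite("pics/w3.png",a); np.savez("w3.npz",mtx=i['mtx'],view=i['view'])
go(.5218,.1888,.15,94.6)
E
```

```text
t: 9.3
tool_pos: [0.5199, 0.1882, 0.1831]
tcp_rot: [[-0.078, 0.997, -0.002], [0.997, 0.078, -0.0], [-0.0, -0.002, -1.0]]
force: [0.6, -0.2, -2.6]
width: 0.0342
grip_force: 60.6
plain rel [0.06706501 0.05485395 0.0389    ] along 0.08661839137431825 perp 0.001841074437519272
shares [0.01 0.05 0.83] rollshares -0.02 yaw 94.49 tcp [0.5201 0.1882 0.1833] tilt [-0.001 -0.    -1.   ] F [ 0.  -0.5 -1.8] w 0.0342 t 9.35
```

View pics/w3.png

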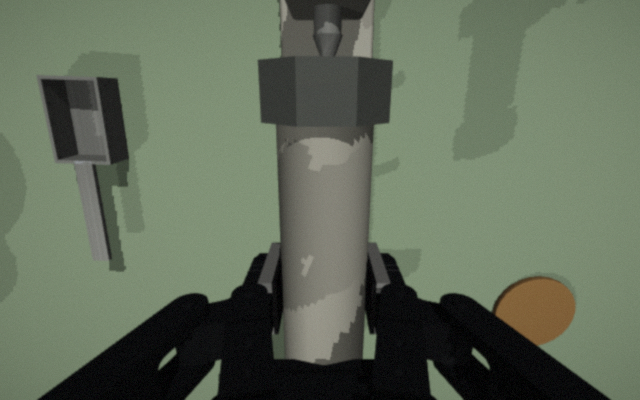

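Run:
```python
from h import *
i=dict(np.load("w3.npz"))
t=np.radians(94.6); ey=np.array([np.cos(t),np.sin(t)]); ex=np.array([ey[1],-ey[0]]); o=np.array([.5194,.2187])
f=lambda p:np.round([(p[:2]-o)@ex*1e3,(p[:2]-o)@ey*1e3],1)
print("wrist cone", [f(onz("wrist",u,v,.06,i)) for u,v in((327.5,20),(327.5,50))])
print("wrist plate edges",f(onz("wrist",281,40,.012,i)),f(onz("wrist",374,40,.012,i)))
a=cv2.imread("pics/w3.png").astype(int); print(a[0:60:4,290,1],a[0:60:4,365,1])
C=lambda x,y:(165+x/6-.5+.08,175+y/6-.5+.08)
print("fixed block far-left edge z.085 (y+133)",f(onz("top",*C(46,155),.085)),"right top edge(+105)",f(onz("top",*C(97,155),.085)))
print("plate left end (y+135) z.012",f(onz("top",*C(83,240),.012)),"plate right end",f(onz("top",*C(706,130),.012)))
print("tail top left,right (z.1)",f(onz("top",*C(618,110),.1)),f(onz("top",*C(662,110),.1)))
print("rest edges z.058",f(onz("top",*C(262,105),.058)),f(onz("top",*C(404,95),.058)))
r=.0866; g=readout.sense()['tool_pos']; print("tool now",f(g))
```

```text
wrist cone [array([ 1.2, 94.4]), array([ 1.3, 74.5])]
wrist plate edges [-38.5  87.7] [41.7 87.5]
[41 42 45 63 87 88 85 88 91 87 92 92 93 90 74] [ 39  38  48 113 132 132 130 138 149 153 153 151 150 152 134]
fixed block far-left edge z.085 (y+133) [  0.7 133.8] right top edge(+105) [ -1.7 106. ]
plate left end (y+135) z.012 [-34.6 133.9] plate right end [  -1.4 -223.3]
tail top left,right (z.1) [  -4.2 -181.1] [  -6.3 -204.9]
rest edges z.058 [24.6 20.2] [ 23.5 -59.1]
tool now [ -1.8 -30.4]
```

```bash
python3 -m creep '{"offset":[[0,0.05,0.5],[0,0,0.9],[0,0,0.9],[0,0,0.7],[0,0,0.25],[0,0,0],[0,0,0]],"roll":[0,0,0,0,0,0,0]}'
python3 -m creep '{"offset":[[0,0,0],[0,0,0]],"roll":[0,0]}'
```

```text
t: 10.05
tool_pos: [0.5231, 0.1886, 0.0551]
tcp_rot: [[-0.08, 0.997, 0.001], [0.997, 0.08, 0.0], [0.0, 0.001, -1.0]]
force: [0.4, 0.3, -2.0]
width: 0.0344
grip_force: 60.5
t: 10.25
tool_pos: [0.5231, 0.1886, 0.0553]
tcp_rot: [[-0.08, 0.997, 0.002], [0.997, 0.08, 0.0], [0.0, 0.002, -1.0]]
force: [0.3, -0.8, -3.0]
width: 0.0344
grip_force: 60.5
```

```bash
python3 -m creep '{"offset":[[0,0,0.1],[0,0,0.1],[0,0,0.05],[0,0,0.05],[0,0,0]],"roll":[0,0,0,0,0]}'
python3 -m creep '{"offset":[[0,0,0.03],[0,0,0.02],[0,0,0]],"roll":[0,0,0]}' | grep -E 'pos|force'
```

```text
t: 10.75
tool_pos: [0.5222, 0.1884, 0.0416]
tcp_rot: [[-0.08, 0.997, -0.001], [0.997, 0.08, -0.0], [-0.0, -0.001, -1.0]]
force: [0.3, -0.0, -2.9]
width: 0.0344
grip_force: 60.5
tool_pos: [0.5227, 0.1885, 0.0405]
force: [-0.6, 0.1, 2.0]
grip_force: 61.3
```

```bash
python3 -m creep '{"offset":[[0,0,0.01],[0,0,0],[0,0,0]],"roll":[0,0,0]}' | grep -E 'pos|force'
python3 -m creep '{"offset":[[0,0,0],[0,0,0],[0,0,0],[0,0,0],[0,0,0]],"roll":[0,0,0,0,0]}' 0.6
python3 -m creep '{"offset":[[0,0,-0.3],[0,0,-0.8],[0,0,-1],[0,0,-1],[0,0,-1],[0,0,-0.3]],"roll":[0,0,0,0,0,0]}' | grep -E 'pos|force|t:'
python3 - <<'E'
from h import *
i=camera_info("wrist"); a=read_camera("wrist"); cv2.imwrite("pics/w4.png",a); np.savez("w4.npz",mtx=i['mtx'],view=i['view'])
s=read_camera("side"); cv2.imwrite("pics/s4.png",s)
S=cv2.resize(np.clip(s[145:215,225:325].astype(float)*1.6,0,255).astype(np.uint8),None,fx=4,fy=4,interpolation=cv2.INTER_CUBIC)
c=np.zeros((580,640,3),np.uint8); c[:280,:400]=S; c[280:,:480]=cv2.resize(a,(480,300)); cv2.imwrite("pics/c4.png",c)
E
```

```text
tool_pos: [0.5228, 0.1885, 0.0404]
force: [-1.8, -1.0, 7.9]
grip_force: 61.7
t: 11.85
tool_pos: [0.5224, 0.1885, 0.0395]
tcp_rot: [[-0.08, 0.997, -0.0], [0.997, 0.08, -0.0], [-0.0, -0.0, -1.0]]
force: [-0.2, 0.1, -0.7]
width: 0.0684
grip_force: 0.0
t: 12.45
tool_pos: [0.5235, 0.1888, 0.2209]
tcp_rot: [[-0.08, 0.997, 0.007], [0.997, 0.08, 0.001], [0.001, 0.007, -1.0]]
force: [0.7, 0.5, -0.6]
grip_force: 0.0
```

View pics/c4.png

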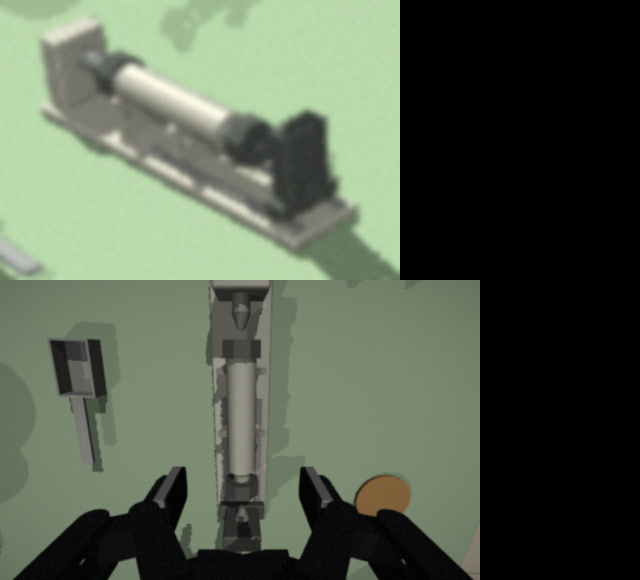

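The cartridge lies level in both rests, with its neck end at the slider and both cones clear. Now shut the fingers and go behind the sliding block.

```bash
python3 -m creep '{"offset":[[-0.6,0,0],[-1,0,0],[-1,0,0],[-1,0,0],[-1,0,0],[-0.76,0,0],[0,0,0.5],[0,0,1],[0,0,1],[0,0,0.8],[0,0,0],[0,0,0]],"roll":[0,0,0,0,0,0,0,0,0,0,0,0]}' -1
python3 - <<'E'
from h import *
a=read_camera("top"); cv2.imwrite("pics/t5.png",a)
t=np.radians(94.6); ey=np.array([np.cos(t),np.sin(t)]); ex=np.array([ey[1],-ey[0]]); o=np.array([.5194,.2187])
s=readout.sense(); p=s['tool_pos'][:2]-o; print("cradle mm",p@ex*1e3,p@ey*1e3,s['tool_pos'][2])
go(*(o+ey*-.245),.045,94.6)
E
```

```text
t: 13.75
tool_pos: [0.539, -0.0251, 0.0831]
tcp_rot: [[-0.08, 0.997, -0.002], [0.997, 0.08, 0.001], [0.001, -0.002, -1.0]]
force: [0.1, 0.6, 0.3]
width: 0.0001
grip_force: 0.0
cradle mm 0.8202346472000616 -244.82607360401778 0.08429982712968682
shares [-0.   -0.02  0.98] rollshares 0.0 yaw 94.6 tcp [ 0.5399 -0.0253  0.0843] tilt [ 0. -0. -1.] F [ 0.9 -0.6  0.2] w 0.0 t 13.8
```

```bash
python3 -m creep '{"offset":[[0,0,0.6],[0,0,0.36],[0.2,0,0],[0.2,0,0],[0.1,0,0],[0,0,0]],"roll":[0,0,0,0,0,0]}' | grep -E 'pos|force|t:'
for k in 1; do python3 -m creep '{"offset":[[0.06,0,0],[0.06,0,0],[0.06,0,0],[0.06,0,0],[0.06,0,0]],"roll":[0,0,0,0,0]}' | grep -E 'pos|force|t:'; done
```

```text
t: 14.4
tool_pos: [0.5385, -0.0045, 0.0464]
tcp_rot: [[-0.081, 0.997, 0.002], [0.997, 0.081, -0.0], [-0.0, 0.002, -1.0]]
force: [0.5, -0.4, -0.0]
grip_force: 0.0
t: 14.9
tool_pos: [0.5376, 0.0056, 0.0458]
tcp_rot: [[-0.079, 0.997, 0.001], [0.997, 0.079, -0.002], [-0.002, 0.001, -1.0]]
force: [-0.4, -6.0, 3.1]
grip_force: 0.0
```

```bash
python3 -m creep '{"offset":[[0.06,0,0],[0.06,0,0],[0.06,0,0],[0.06,0,0],[0.06,0,0],[0.06,0,0],[0.06,0,0],[0.06,0,0]],"roll":[0,0,0,0,0,0,0,0]}' | grep -E 'pos|force|t:'
python3 -m creep '{"offset":[[0.05,0,0],[0.05,0,0],[0.05,0,0],[0.05,0,0],[0.05,0,0],[0.05,0,0]],"roll":[0,0,0,0,0,0]}' | grep -E 'pos|force|t:'
```

```text
t: 15.7
tool_pos: [0.536, 0.0248, 0.0458]
tcp_rot: [[-0.079, 0.997, 0.001], [0.997, 0.079, -0.002], [-0.002, 0.001, -1.0]]
force: [-0.4, -6.6, 1.9]
grip_force: 0.0
t: 16.3
tool_pos: [0.5351, 0.0365, 0.0458]
tcp_rot: [[-0.079, 0.997, 0.001], [0.997, 0.079, -0.003], [-0.003, 0.001, -1.0]]
force: [0.6, -8.1, 2.4]
grip_force: 0.0
```

```bash
python3 -m creep '{"offset":[[0.05,0,0],[0.05,0,0],[0.05,0,0],[0.05,0,0]],"roll":[0,0,0,0]}' | grep -E 'pos|force|t:'
python3 -m creep '{"offset":[[0.04,0,0],[0.04,0,0],[0.04,0,0]],"roll":[0,0,0]}' | grep -E 'pos:|force|t:'
```

```text
t: 16.7
tool_pos: [0.5344, 0.0445, 0.0458]
tcp_rot: [[-0.079, 0.997, 0.001], [0.997, 0.079, -0.003], [-0.003, 0.001, -1.0]]
force: [0.1, -8.0, 3.8]
grip_force: 0.0
t: 17.0
tool_pos: [0.534, 0.0492, 0.0458]
tcp_rot: [[-0.079, 0.997, 0.001], [0.997, 0.079, -0.003], [-0.003, 0.001, -1.0]]
force: [-0.3, -8.5, 3.4]
grip_force: 0.0
```

```bash
for k in 1; do
python3 -m creep '{"offset":[[0.03,0,0],[0.03,0,0],[0.03,0,0],[0.03,0,0]],"roll":[0,0,0,0]}' | grep -E 'pos:|force:|t:'
python3 -m creep '{"offset":[[0.025,0,0],[0.025,0,0],[0.025,0,0]],"roll":[0,0,0]}' | grep -E 'pos:|force:|t:'; done
```

```text
t: 17.4
tool_pos: [0.5336, 0.054, 0.0458]
tcp_rot: [[-0.079, 0.997, 0.001], [0.997, 0.079, -0.003], [-0.003, 0.001, -1.0]]
force: [0.6, -8.2, 3.2]
grip_force: 0.0
t: 17.7
tool_pos: [0.5333, 0.0569, 0.0458]
tcp_rot: [[-0.079, 0.997, 0.001], [0.997, 0.079, -0.003], [-0.003, 0.001, -1.0]]
force: [0.8, -8.4, 3.2]
grip_force: 0.0
```

```bash
python3 -m creep '{"offset":[[0.025,0,0],[0.025,0,0]],"roll":[0,0]}' | grep -E 'pos:|force:|t:'
```

```text
t: 17.9
tool_pos: [0.5332, 0.0585, 0.0458]
tcp_rot: [[-0.079, 0.997, 0.001], [0.997, 0.079, -0.004], [-0.004, 0.001, -1.0]]
force: [-0.2, -13.7, 3.3]
grip_force: 0.0
```

```bash
python3 -m creep '{"offset":[[0.025,0,0],[0.025,0,0]],"roll":[0,0]}' | grep -E 'pos:|force:|t:'
```

```text
t: 18.1
tool_pos: [0.5331, 0.0593, 0.0458]
tcp_rot: [[-0.078, 0.997, 0.001], [0.997, 0.078, -0.006], [-0.006, 0.001, -1.0]]
force: [-0.9, -21.8, 4.0]
grip_force: 0.0
```

Force has climbed to about 16 N above friction with little advance, so it looks seated. Checking with the cameras before letting go.

Run:
```python
from h import *
t=np.radians(94.6); ey=np.array([np.cos(t),np.sin(t)]); ex=np.array([ey[1],-ey[0]]); o=np.array([.5194,.2187])
f=lambda p:np.round([(p[:2]-o)@ex*1e3,(p[:2]-o)@ey*1e3],1)
i4=dict(np.load("w4.npz")); print("fixed cone tip",f(onz("wrist",320,64,.06,i4)))
s=readout.sense(); print(s['force'],f(s['tool_pos']),s['t'])
i=camera_info("wrist"); a=read_camera("wrist"); cv2.imwrite("pics/w6.png",a); np.savez("w6.npz",mtx=i['mtx'],view=i['view'])
sd=read_camera("side"); cv2.imwrite("pics/s6.png",sd)
S=cv2.resize(np.clip(sd[145:215,225:325].astype(float)*1.6,0,255).astype(np.uint8),None,fx=3,fy=3,interpolation=cv2.INTER_CUBIC)
c=np.zeros((600,640,3),np.uint8); c[:210,:300]=S; c[210:,:624]=cv2.resize(a,(624,390)); cv2.imwrite("pics/c6.png",c)
```

```text
fixed cone tip [-0. 68.]
[ -0.88902556 -21.83097482   3.96526548] [   0.9 -160. ] 18.1
```

View pics/c6.png

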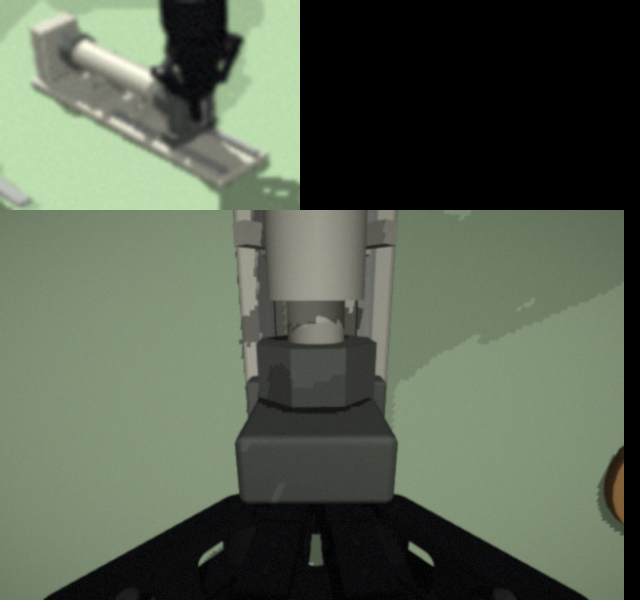

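Geometry agrees: the fixed tip is at y ≈ 68 mm, so a seated block's back face should be near −148 mm, and the finger front is at −149. I'll hold for a moment, then back off slowly and clear the block.

```bash
python3 -m creep '{"offset":[[0,0,0],[0,0,0],[0,0,0]],"roll":[0,0,0]}' | grep -E 'pos:|force:|t:'
python3 -m creep '{"offset":[[-0.025,0,0],[-0.025,0,0],[-0.025,0,0],[-0.1,0,0],[-0.5,0,0],[-0.6,0,0],[0,0,0]],"roll":[0,0,0,0,0,0,0]}' | grep -E 'pos:|force:|t:'
python3 -m creep '{"offset":[[0,0,-0.6],[0,0,-1],[0,0,-1],[-0.8,0,-1],[-1,0,0],[-1,0,0],[-1,0,0],[0,0,0],[0,0,0]],"roll":[0,0,0,0,0,0,0,0,0]}' | grep -E 'pos:|force:|t:'
python3 - <<'E'
from h import *
i=camera_info("wrist"); a=read_camera("wrist"); cv2.imwrite("pics/w7.png",a); np.savez("w7.npz",mtx=i['mtx'],view=i['view'])
sd=read_camera("side"); tp=read_camera("top")
g=lambda x,k:cv2.resize(np.clip(x.astype(float)*1.7,0,255).astype(np.uint8),None,fx=k,fy=k,interpolation=cv2.INTER_CUBIC)
c=np.zeros((600,780,3),np.uint8); c[:280,:400]=g(sd[145:215,225:325],4); c[:250,400:775]=cv2.resize(a,(375,250)); c[300:600]=g(tp[175:225,165:295],6)
cv2.imwrite("pics/c7.png",c); print(readout.sense()['force'],readout.sense()['t'])
E
```

```text
t: 18.5
tool_pos: [0.5331, 0.0592, 0.0458]
tcp_rot: [[-0.078, 0.997, 0.001], [0.997, 0.078, -0.006], [-0.006, 0.001, -1.0]]
force: [-0.8, -17.8, 3.7]
grip_force: 0.0
t: 19.2
tool_pos: [0.5369, 0.0096, 0.0451]
tcp_rot: [[-0.078, 0.997, 0.0], [0.997, 0.078, -0.0], [-0.0, 0.0, -1.0]]
force: [-0.8, 0.1, 0.1]
grip_force: 0.0
t: 20.1
tool_pos: [0.5486, -0.1395, 0.1879]
tcp_rot: [[-0.078, 0.997, -0.001], [0.997, 0.078, 0.001], [0.001, -0.001, -1.0]]
force: [0.8, 0.2, -0.4]
grip_force: 0.0
[ 0.20593086  0.33720659 -0.16432289] 20.25
```

View pics/c7.png

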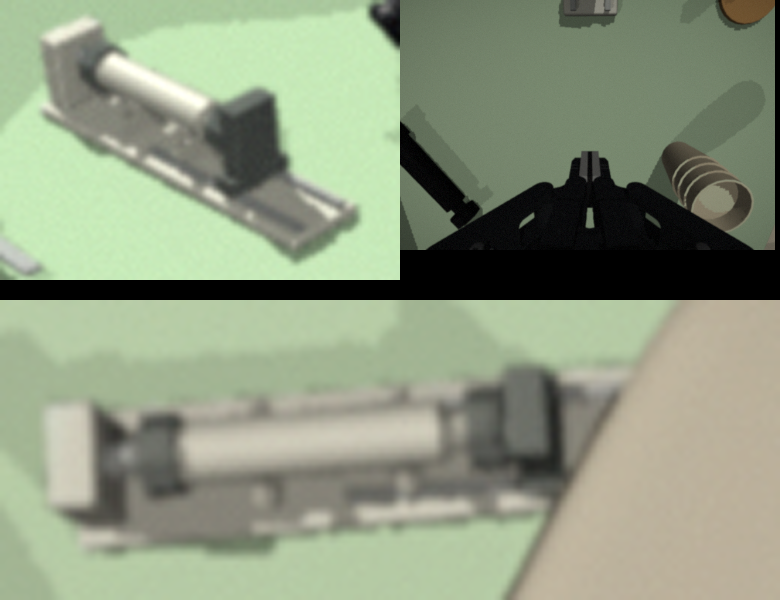

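Run:
```python
from h import *
t=np.radians(94.6); ey=np.array([np.cos(t),np.sin(t)]); o=np.array([.5194,.2187])
C=lambda x,y:(165+x/6-.42,175+y/6-.42)
f=lambda x,y,z:round(((onz("top",*C(x,y),z)[:2]-o)@ey)*1e3,1)
print("plain face",f(142,150,.07),"expect ~81;  body/plain cap step (x=80)",f(183,145,.075),"expect 61; shoulder -65",f(440,135,.075),"expect -84; tail top faces",f(505,115,.1),f(549,110,.1),"expect -124 -148")
```

```text
plain face 84.9 expect ~81;  body/plain cap step (x=80) 61.1 expect 61; shoulder -65 -80.2 expect -84; tail top faces -119.6 -143.6 expect -124 -148
```

Positions fit a seated clamp. As a last check on the lift, I'll compare the cartridge's axis line in the side view before and after.

Run:
```python
from h import *
n=read_camera("side"); cv2.imwrite("pics/s8.png",n)
t=np.radians(94.6); ey=np.array([np.cos(t),np.sin(t),0]); o=np.array([.5194,.2187,0])
def prof(img):
    r=[]
    for y in np.arange(-.06,.03,.004):          # section of body, vertical image profile
        u,v=proj("side",o+ey*y+[0,0,.0575]); V=np.arange(v-9,v+9,.1).astype(np.float32)
        p=cv2.remap(img[...,2].astype(np.float32),np.full_like(V,u)[None],V[None],1)[0]
        r.append(p)
    return np.mean(r,0)
A,B=prof(cv2.imread("pics/s4.png")),prof(n)
for nm,P in(("before",A),("after",B)):
    g=np.gradient(P); print(nm,"top edge",np.argmax(g)*.1-9,"bottom edge",np.argmin(g)*.1-9)
sh=range(-25,26); e=[np.mean((np.roll(B,k)-A)[30:-30]**2) for k in sh]; print("best shift px",sh[int(np.argmin(e))]*.1)
p=o+ey*-.015+[0,0,.0575]; print("px per 2.5mm lift",proj("side",p)-proj("side",p+[0,0,.0025]))
```

```text
before top edge -5.1 bottom edge 1.4000000000000004
after top edge -5.6 bottom edge 0.40000000000000036
best shift px 0.6000000000000001
px per 2.5mm lift [0.0697238  0.58634253]
```

The cartridge has risen 0.6 px in the side view, which is the expected 2.5 mm lift. It hangs on the cones, so I'm handing in.

```bash
python3 -c "
from cell import manip
print(manip.hand_in())"
```

```text
the job is handed in; nothing more can be done
None
```

The cartridge is clamped between the two cones, neck end at the sliding block and lifted about 2.5 mm clear of the rests; the block was pushed to a peak of about 16 N beyond friction, and the job was handed in at about 20 s.

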